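# Serve the fuller date pot

### The job

Use the balance to find out which of the two cream date pots is heavier: lift them by their knobs and stand them on opposite pans, then stand the heavier one upright inside the brass ring on the oval tray and leave the lighter one standing on its pan. The beam must never drop, spring up or bang: ride each pan slowly down or up with the pot in hand, and let go only once you feel that the pan carries the pot's whole weight, wherever the pan then is. Set the pots down gently without pressing hard, and leave the cups, sugar bowl and spoon where they are.

Things in the scene. Friction and masses are not known exactly. Their poses are not given: they have to be found in the camera images.
- pot_1: closed cream ceramic date pot with clip-on lid, 86 mm wide, 110 mm high, foot 68 mm across; upright brass lid knob, a cylinder 22 mm across from 70 to 110 mm above the underside, to lift it by from above. Looks just like the other pot; one weighs 0.40 to 0.44 kg, the other 0.60 to 0.68 kg, which is which is drawn anew. Origin: centre of the underside, z up
- pot_2: closed cream ceramic date pot with clip-on lid, 86 mm wide, 110 mm high, foot 68 mm across; upright brass lid knob, a cylinder 22 mm across from 70 to 110 mm above the underside, to lift it by from above. Looks just like the other pot; one weighs 0.40 to 0.44 kg, the other 0.60 to 0.68 kg, which is which is drawn anew. Origin: centre of the underside, z up
- balance: green base of an equal-arm counter balance, 130 x 220 x 30 mm with a low post in the middle; origin: centre of its underside; its y axis runs along the beam from the right pan to the left pan, z up. Fixed to the table. The space over the pans is open
- beam (a joint): beam angle: 0 level, positive when the left pan is low, stops at -0.15 and 0.15. Almost free: empty it stays as left; loaded, the heavier side sinks to its stop, fast unless held back. A second pot on the raised pan is borne wholly there if it is the lighter; if heavier, about 2 N of it stays in the hand while the pan sinks to its stop
- left_pan (a point): middle of the upper face of the left (+y) pan, a round brass dish on the end of the beam, 140 mm from the pivot, 106 mm flat inside with a rim 5 mm high. The pan stays level and goes up and down with the beam by up to 21 mm either way; at beam level this face is 95 mm above the table. Its springy mount sinks 1.5 to 3 mm under a pot, 6 mm at most
- right_pan (a point): middle of the upper face of the right (-y) pan, a round brass dish on the end of the beam, 140 mm from the pivot, 106 mm flat inside with a rim 5 mm high. The pan stays level and goes up and down with the beam by up to 21 mm either way; at beam level this face is 95 mm above the table. Its springy mount sinks 1.5 to 3 mm under a pot, 6 mm at most
- tray: oval stainless tray, 330 x 200 mm, its plate 4 mm thick with a low rim, long axis along its x; origin: centre of its underside; fixed to the table
- seat (a point): middle of the upper face, when free, of the dark felt cushion inside the brass ring on the tray (8 mm above the table). The cushion is springy: it sinks 1.5 to 3 mm under a pot, 5 mm at most. The ring is 80 mm across inside, its top 4 mm above the free felt, around the place for the heavier pot's 68 mm foot
- finjan_1: small white coffee cup (finjan), 56 mm across the rim, 48 mm high; origin: centre of its underside; bystander, leave it alone
- finjan_2: small white coffee cup (finjan), 56 mm across the rim, 48 mm high; origin: centre of its underside; bystander, leave it alone
- finjan_3: small white coffee cup (finjan), 56 mm across the rim, 48 mm high; origin: centre of its underside; bystander, leave it alone
- finjan_4: small white coffee cup (finjan), 56 mm across the rim, 48 mm high; origin: centre of its underside; bystander, leave it alone
- sugar_bowl: glass sugar bowl with a steel twist cap, 84 mm across, 71 mm high; origin: centre of its underside; bystander
- spoon: spoon lying on the table; origin on it; bystander
Not all that is in view belongs to the job. What is shaped like the pot_1 but green or turquoise is not meant. What is shaped like the pot_2 but pink or red is not meant.

How it is judged:
By the outcome, as a careful person would: the job done as asked, in the order asked, and still so for the second after the job is handed in, with the robot touching nothing.
It also fails if it takes over 72 s, if anything falls off the work surface, if the arm or the gripper's body presses on something with over 40 N, if the wrist force passes 120 N, or if a joint passes its speed limit or range.

### The arm

A 7-joint arm with a two-finger parallel gripper is mounted at the origin on the work surface. World frame = base frame: x ahead of the robot, y to its left, z up, the work surface at z = 0. Lengths are in m, angles in rad, forces in N, time in s.
With the tool pointing down it reaches from about 0.4 to 0.85 m from the base axis. Payload 10.4 kg.
Tool frame: the origin (TCP) lies between the finger pads; the fingertips stand 11 mm ahead of it and the grasp point (between the pads) lies 8 mm behind it; x points along the fingers, y is the direction in which the jaws open and shut, and the axes are right-handed (so a half turn about x gives the same grasp; the last joint's range is limited). The gripper opens to 87 mm and grips with 3 to 60 N. Pads are 19 mm wide; open, the fingers measure 117 mm over their backs; the gripper's body (75 mm by 190 mm) begins 51 mm behind the grasp point.
Start: joints at [1.261, 0.332, -0.065, 1.46, 0.022, 1.35, -0.088], TCP at [0.177, -0.599, 0.234] pointing down, gripper open.
Joint ranges: [-2.6, 2.6], [-0.5, 2.12], [-1.47, 1.34], [0.16, 2.42], [-1.27, 4.41], [0.06, 2.06], [-2.6, 2.6]. Speed limits (rad/s): [2.22, 2.22, 2.79, 2.79, 3.14, 3.14, 3.14].

### API

Orientations are given as a unit quaternion [x, y, z, w].
In Python, from bench import r, cams, ticket gives the robot as it stands. The module is installed in compiled form; this text tells all that it offers.
- The arm moves only by the tool drive_tool, never from a script. Its argument "moves" is text: rows parted by semicolons, each of 5 numbers parted by spaces: the shift along the world's x, y, z in m, then the turn about the world's z in degrees, then the closure, from 0 (fully open) to 1 (shut). In form: x y z twist grip; .... A call has 1 to 20 rows; each row shifts and turns the commanded pose from where the row before left it; what a row does not reach is not made up. A row lasts 1/8 s, in which the tool goes at most 62.5 mm and 10.7 degrees, less where a joint would pass 70% of its speed; a pose out of reach is approached as far as the arm can. A call is refused whole if a number of a shift passes 0.0625 or a number of a turn 10.7, either way. A call with a gripper value outside its range is refused whole. The fingers move at their own pace and stop on an object; "newtons" is the grip in N (left out, the last holds). Time passes only in rows, so rows that do not move let the fingers close. It gives the time, the measured TCP pose, the force and the opening at its end, in the units of the state.
- r.read_state(): the state, without advancing time (a new reading comes with each control period).
- cams.camera(name): name is "side" or "top" or "wrist"; returns a dict with "color" (420x560x3 uint8, red, green, blue), "fx", "fy", "cx", "cy" (pixels), "extrinsics" (4x4, takes a point from camera to world coordinates). Camera axes: x right, y down, z forward; pixel columns grow to the right and rows downward; lengths in m; the calibration is good to about 2 mm. A picture is of the moment at which its call begins. There is no depth.
- ticket.close_job(): hands the job in, once; it reports no verdict.
The state is a dict: "time": time; "joint_positions": joint angles; "joint_vel": joint speeds; "joint_torque": joint torques, N m; "ee_pos": TCP position; "eef_rot": TCP orientation; "ft_force": force on the tool from outside, world axes, zero at the start; "torque": the same for the moment, N m; "width": finger opening in m.
Only numpy, scipy, OpenCV 4.12 (cv2) and the standard library are available. Lean on these libraries where they do the work, as an engineer would, in place of code of your own. Each camera call takes 0.05 s, during which the arm holds its last target.

## Working session

There is one attempt and no reset: what is moved stays moved. The work goes in short steps, Python scripts to look and compute and a tool call to move; the robot and the scene stay as the last step left them, time stands still between calls to the robot, and variables do not carry over. Pictures are saved under pics/ and viewed, and the job is handed in when it is done.

Besides the shell and the picture viewer there is one more tool, called after "Call:" by a JSON object that holds its "name" and its "arguments". drive_tool: Moves the arm, as the interface text tells. Its arguments: {"type":"object","properties":{"moves":{"type":"string"},"newtons":{"type":"number"}},"required":["moves"]}

```bash
mkdir -p pics
cat > h.py <<'E'
import numpy as np, cv2
from bench import r, cams, ticket
def snap(n,f):
    c=cams.camera(n); np.savez(f'pics/{f}.npz',**{k:np.array(v) for k,v in c.items()})
    cv2.imwrite(f'pics/{f}.png',c['color'][:,:,::-1]); return c
def load(f): return dict(np.load(f'pics/{f}.npz'))
def ray(c,u,v):
    E=np.array(c['extrinsics']); d=E[:3,:3]@np.array([(u-c['cx'])/c['fx'],(v-c['cy'])/c['fy'],1]); return E[:3,3],d
def onz(c,u,v,z):
    o,d=ray(c,u,v); return o+d*(z-o[2])/d[2]
def proj(c,p):
    E=np.array(c['extrinsics']); q=E[:3,:3].T@(np.array(p)-E[:3,3]); return q[0]/q[2]*c['fx']+c['cx'],q[1]/q[2]*c['fy']+c['cy']
E
python3 - <<'E'
from h import *
for n in ['top','side']:
    c=snap(n,n+'0'); print(n,c['fx'],np.round(c['extrinsics'],3))
print(r.read_state())
E
```

```text
top 423.89562253187705 [[ 0.015 -0.989  0.148  0.346]
 [-1.    -0.018 -0.016 -0.052]
 [ 0.019 -0.148 -0.989  1.292]
 [ 0.     0.     0.     1.   ]]
side 504.99120643546087 [[-0.723 -0.468  0.507 -0.267]
 [-0.69   0.509 -0.515  0.771]
 [-0.017 -0.722 -0.691  1.204]
 [ 0.     0.     0.     1.   ]]
{'time': 0.1, 'joint_positions': array([ 1.26140351,  0.33281376, -0.06467221,  1.46086493,  0.02159525,
        1.34992058, -0.08850576]), 'joint_vel': array([ 6.04724769e-05, -3.23544248e-03,  1.37054616e-03, -2.39857547e-03,
       -3.72466393e-05, -3.85626265e-04, -1.48871049e-03]), 'joint_torque': array([ 2.23573625e-03, -6.24547291e+01,  2.51566985e-02, -3.90713954e+01,
       -6.14134711e-02,  3.65851494e-02,  7.49760761e-05]), 'ee_pos': array([ 0.17668311, -0.59914826,  0.23282663]), 'eef_rot': array([-0.69976094, -0.10149974,  0.6999387 , -0.1005895 ]), 'ft_force': array([1.41156318, 0.01829792, 0.10377689]), 'torque': array([-0.03304935,  0.00866655,  0.00341116]), 'width': 0.0871898339398243}
```

View pics/top0.png

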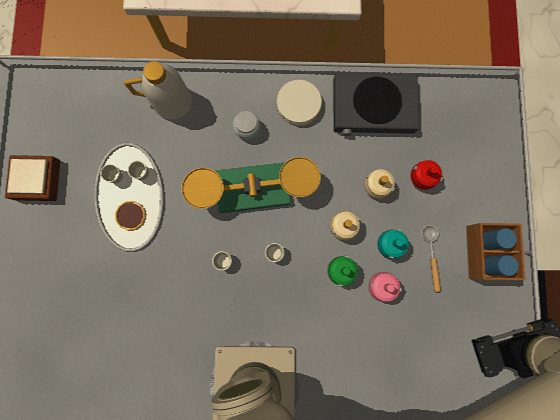

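View pics/side0.png

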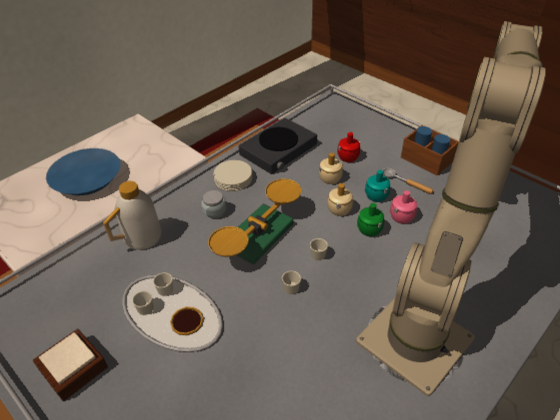

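Cream pots are at top-view (345,225) and (380,183). The teal (393,243), green (342,271), pink (385,287) and red (427,175) pots are the wrong colours. I'll confirm with an enlarged crop and measure.

Run:
```python
from h import *
c=load('top0');s=load('side0')
a=c['color'][150:310,300:460,::-1]; b=s['color'][120:260,280:460,::-1]; d=c['color'][130:260,90:330,::-1]
a=cv2.resize(a,(480,480),interpolation=cv2.INTER_CUBIC);b=cv2.resize(b,(320,249),interpolation=cv2.INTER_CUBIC)
d=cv2.resize(d,(720,390),interpolation=cv2.INTER_CUBIC)
o=np.zeros((480,800,3),np.uint8);o[:,:480]=a;o[:249,480:]=b
cv2.imwrite('pics/crop1.png',o);cv2.imwrite('pics/crop2.png',d)
# brass masks
for n,k in(('top',c),('side',s)):
    hsv=cv2.cvtColor(k['color'],cv2.COLOR_RGB2HSV)
    m=cv2.inRange(hsv,(12,140,90),(28,255,255))
    nn,l,st,ce=cv2.connectedComponentsWithStats(m)
    print(n)
    for i in range(1,nn):
        if st[i,4]>25: print(st[i],np.round(ce[i],1))
```

```text
top
[  40    0  146   59 6099] [98.1 30.9]
[ 383    0  109   66 6820] [436.9  31.9]
[158  16  30  32 674] [175.4  28.6]
[143  61  21  19 308] [153.2  70.4]
[124  78  18   6  71] [132.5  80.5]
[ 260  157   61   40 1397] [297.3 177.1]
[ 182  168   42   40 1319] [202.5 187.8]
[247 174   9  22 123] [251.3 184.3]
[379 176  10   7  53] [383.6 179. ]
[225 183  19   7  83] [235.2 186.2]
[ 12 194  14   3  27] [ 17.8 194.9]
[115 201  30  29 146] [131.  215.4]
[344 220   9   7  51] [347.7 223.1]
[ 471  223   54   57 1007] [495.9 252. ]
[431 258  10  34 190] [435.2 274.7]
side
[312  41  18  12  88] [320.8  46.8]
[312  49  18   9  40] [321.6  53.2]
[365  62 103  52 879] [415.7  87.9]
[206 126  52  31 101] [230.7 141.2]
[208 128  55  34 118] [234.5 144.7]
[403 136  39  28 268] [421.6 150.9]
[448 139  11  12  26] [453.2 143.5]
[329 153   6  12  43] [330.7 157.5]
[265 179  36  24 686] [282.9 190.6]
[119 181  19  18 208] [126.9 188.1]
[407 180  26  14 122] [419.7 186.3]
[338 183   7  13  59] [340.2 188.3]
[262 204  16  14  79] [269.3 210.6]
[103 208  17  24  79] [110.1 217.3]
[248 216  18  13  93] [256.9 221.4]
[208 225  47  31 975] [229.  240.3]
[  0 270  13   9  34] [  5.7 274.1]
[  0 276  17  11  45] [  7.7 280.7]
[171 307  32  28 168] [187.3 322. ]
[  0 400  14  20 147] [  4.2 412.5]
```

View pics/crop1.png

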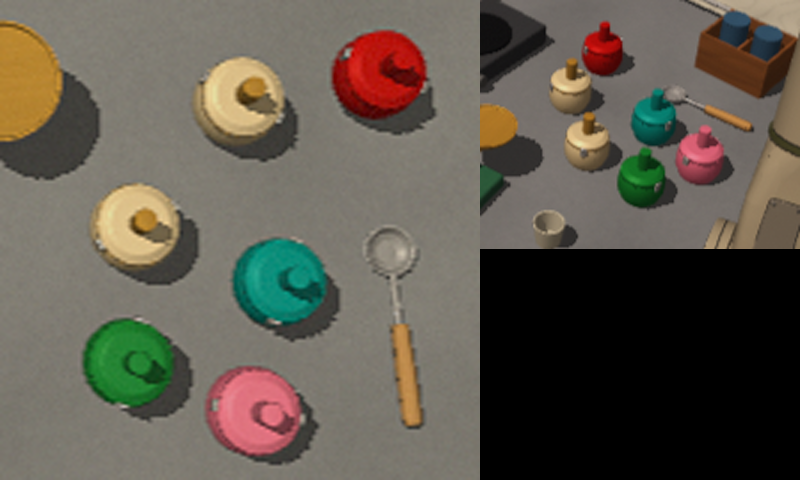

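View pics/crop2.png

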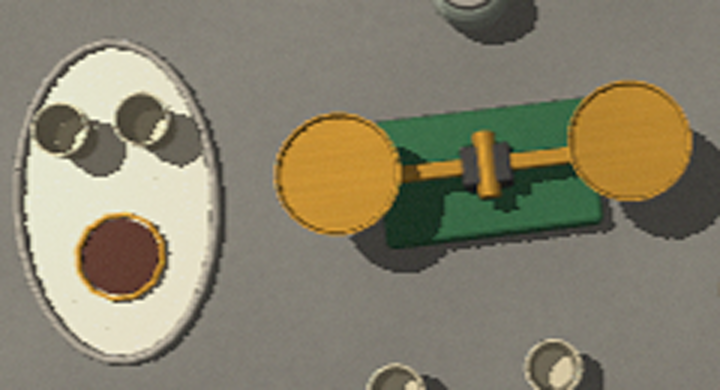

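Run:
```python
from h import *
c=load('top0');s=load('side0')
def tri(a,b):
    o1,d1=ray(c,*a);o2,d2=ray(s,*b)
    A=np.stack([d1,-d2],1);t=np.linalg.lstsq(A,o2-o1,rcond=None)[0]
    p,q=o1+d1*t[0],o2+d2*t[1];return np.round((p+q)/2,4),round(np.linalg.norm(p-q)*1000,1)
# pots: knob middle z~.093
for a,b in(((383.6,179),(330.7,157.5)),((347.7,223.1),(340.2,188.3))):
    print('knob',tri(a,b),onz(c,*a,.108),onz(s,*b,.093))
def fit(k,roi,lo,hi,big=True):
    x0,y0,x1,y1=roi;im=k['color'][y0:y1,x0:x1]
    m=cv2.inRange(cv2.cvtColor(im,cv2.COLOR_RGB2HSV),lo,hi)
    m=cv2.morphologyEx(m,cv2.MORPH_OPEN,cv2.getStructuringElement(cv2.MORPH_ELLIPSE,(9,9)))
    cs,_=cv2.findContours(m,cv2.RETR_EXTERNAL,cv2.CHAIN_APPROX_NONE)
    e=cv2.fitEllipse(max(cs,key=cv2.contourArea));return (e[0][0]+x0,e[0][1]+y0),e[1]
B=((12,120,70),(30,255,255))
for n,r1,r2 in(('L',(175,160,232,215),(200,218,260,262)),('R',(272,150,328,205),(258,172,310,212))):
    e,f=fit(c,r1,*B),fit(s,r2,*B);print(n,e,f,tri(e[0],f[0]), [onz(c,*e[0],z).round(4) for z in(.074,.095,.116)])
D=((0,60,20),(14,255,130))
e,f=fit(c,(108,195,152,236),*D),fit(s,(165,300,210,340),*D);print('seat',e,f,tri(e[0],f[0]),onz(c,*e[0],.008),onz(s,*f[0],.008))
```

```text
knob (array([ 0.6036, -0.366 ,  0.0918]), np.float64(0.3)) [ 0.59998497 -0.36184478  0.108     ] [ 0.60271289 -0.36466706  0.093     ]
knob (array([ 0.4739, -0.26  ,  0.092 ]), np.float64(1.9)) [ 0.47144342 -0.25776769  0.108     ] [ 0.47394609 -0.25847997  0.093     ]
L ((202.66493225097656, 187.97228240966797), (38.66225051879883, 41.73271942138672)) ((228.0913257598877, 240.73163223266602), (29.24627113342285, 40.01632308959961)) (array([0.5668, 0.1553, 0.0982]), np.float64(1.6)) [array([0.5706, 0.159 , 0.074 ]), array([0.5667, 0.1554, 0.095 ]), array([0.5628, 0.1517, 0.116 ])]
R ((299.2931957244873, 176.54300689697266), (39.13965606689453, 41.483699798583984)) ((282.79364585876465, 190.69782066345215), (24.070627212524414, 35.090328216552734)) (array([ 0.6059, -0.1211,  0.093 ]), np.float64(0.1)) [array([ 0.6099, -0.1222,  0.074 ]), array([ 0.6054, -0.121 ,  0.095 ]), array([ 0.6008, -0.1198,  0.116 ])]
seat ((129.6839256286621, 215.0528049468994), (23.60493278503418, 24.678564071655273)) ((186.21125030517578, 320.345308303833), (21.117279052734375, 27.58234977722168)) (array([0.4957, 0.3876, 0.008 ]), np.float64(1.1)) [0.49527891 0.38725973 0.008     ] [0.49628524 0.38792372 0.008     ]
```

Run:
```python
from h import *
from scipy.spatial.transform import Rotation as R
print(R.from_quat(r.read_state()['eef_rot']).as_matrix().round(3))
c=snap('wrist','w0');print(np.round(c['extrinsics'],3),c['fx'])
```

```text
[[-0.     0.283 -0.959]
 [ 0.001 -0.959 -0.283]
 [-1.    -0.001  0.   ]]
[[ 0.282 -0.93  -0.237  0.242]
 [-0.959 -0.274 -0.068 -0.58 ]
 [-0.002  0.246 -0.969  0.385]
 [ 0.     0.     0.     1.   ]] 321.1879083988425
```

Call:
{"name": "drive_tool", "arguments": {"moves": "0.02 0.02 0.01 0 0.3;0.04 0.045 0.01 0 0.3;0.04 0.045 0 0 0.3;0.04 0.045 0 0 0.3;0.04 0.045 0 0 0.3;0.04 0.045 0 0 0.3;0.04 0.045 0 0 0.3;0.02 0.03 0 0 0.3;0.01 0.015 0 0 0.3;0 0 0 0 0.3", "newtons": 30}}

```text
time: 1.4
ee_pos: [0.4668, -0.2643, 0.2534]
eef_rot: [-0.7, -0.101, 0.7, -0.101]
ft_force: [-0.6, -0.0, 0.0]
width: 0.0604
```

Run:
```python
from h import *
c=snap('wrist','w1');print(np.round(c['extrinsics'],3)); print(proj(c,[.473,-.259,.11]),proj(c,[.473,-.259,.07]),proj(c,[.601,-.363,.11]),r.read_state()['ee_pos'])
```

```text
[[ 0.283 -0.93  -0.236  0.532]
 [-0.959 -0.274 -0.069 -0.245]
 [-0.     0.246 -0.969  0.405]
 [ 0.     0.     0.     1.   ]]
(np.float64(276.5846256392302), np.float64(190.0077194740306)) (np.float64(277.01159168513817), np.float64(182.42162739075886)) (np.float64(433.4066186218597), np.float64(84.20328028075512)) [ 0.46614173 -0.2656329   0.25342608]
```

View pics/w1.png

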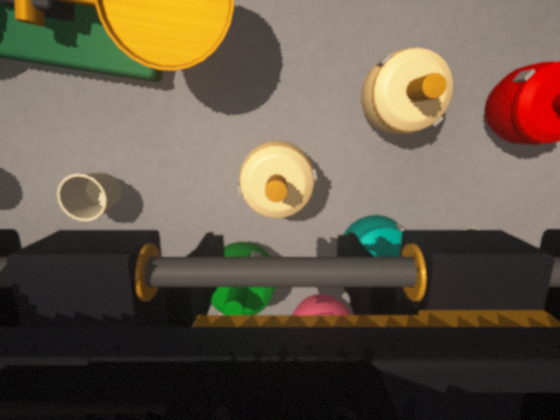

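Wrist view: near cream pot's knob top at (276,188), far cream pot's at (433,85); both match the top-view estimates. Refining.

Run:
```python
from h import *
c=load('w1');im=c['color']
hsv=cv2.cvtColor(im,cv2.COLOR_RGB2HSV)
m=cv2.inRange(hsv,(12,170,60),(25,255,255))
n,l,st,ce=cv2.connectedComponentsWithStats(m)
for i in range(1,n):
    if 60<st[i,4]<2000: print(st[i],ce[i].round(1))
o=np.hstack([cv2.resize(im[150:230,236:316],(400,400),interpolation=cv2.INTER_CUBIC),cv2.resize(im[45:125,380:460],(400,400),interpolation=cv2.INTER_CUBIC)])
cv2.imwrite('pics/crop3.png',o[:,:,::-1])
```

```text
[ 14   0  30  25 538] [27.5 12. ]
[407  73  40  28 788] [426.9  87. ]
[266 176  22  26 423] [276.  188.8]
[135 244  22  57 565] [142.6 276.5]
[402 244  25  58 748] [416.5 273.1]
```

View pics/crop3.png

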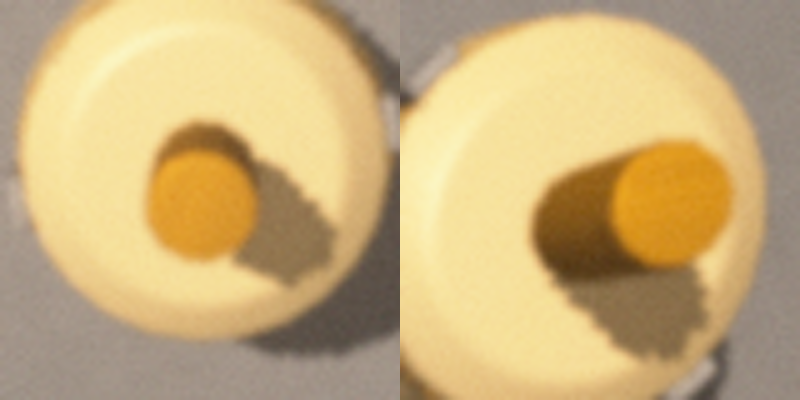

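Run:
```python
from h import *
c=load('w1')
print(onz(c,276.2,191,.11),onz(c,434.2,85.4,.11)); t=load('top0')
print(onz(t,348.3,222.6,.11),onz(t,384.3,178.7,.11),r.read_state()['ee_pos'])
```

```text
[ 0.47198716 -0.25891988  0.11      ] [ 0.60029061 -0.36404498  0.11      ]
[ 0.47267144 -0.25912243  0.11      ] [ 0.60046936 -0.36334969  0.11      ] [ 0.46614173 -0.2656329   0.25342608]
```

Call:
{"name": "drive_tool", "arguments": {"moves": "0.006 0.006 -0.02 0 0.3;0 0 -0.03 0 0.3;0 0 -0.03 0 0.3;0 0 -0.03 0 0.3;0 0 -0.02 0 0.3;0 0 -0.015 0 0.3;0 0 0 0 0.3;0 0 0 0 0.3"}}

```text
time: 2.45
ee_pos: [0.4731, -0.2592, 0.1094]
eef_rot: [0.7, 0.1, -0.7, 0.101]
ft_force: [-0.0, 1.1, 0.2]
width: 0.0607
```

Run:
```python
from h import *
s=r.read_state();print(s['ee_pos'],s['ft_force'],s['time'])
```

```text
[ 0.47310084 -0.25915893  0.10940888] [-0.02848652  1.09619792  0.23432455] 2.45
```

Call:
{"name": "drive_tool", "arguments": {"moves": "-0.001 0 -0.012 0 0.3;0 0 -0.011 0 0.3;0 0 0 0 0.6;0 0 0 0 0.8;0 0 0 0 1;0 0 0 0 1;0 0 0 0 1;0 0 0 0 1", "newtons": 30}}

```text
time: 3.45
ee_pos: [0.472, -0.2587, 0.0857]
eef_rot: [0.7, 0.101, -0.7, 0.101]
ft_force: [0.0, -0.8, 0.5]
width: 0.0212
```

Call:
{"name": "drive_tool", "arguments": {"moves": "0 0 0.004 0 1;0 0 0.01 0 1;0 0 0.025 0 1;0 0 0.03 0 1;0 0 0.03 0 1;0 0 0.025 0 1;0 0 0.01 0 1;0 0 0 0 1;0 0 0 0 1;0 0 0 0 1"}}

```text
time: 4.7
ee_pos: [0.4714, -0.2583, 0.2185]
eef_rot: [-0.699, -0.101, 0.7, -0.101]
ft_force: [0.6, -0.2, -5.9]
width: 0.0215
```

Run:
```python
from h import *
s=r.read_state();print(s['ee_pos'],s['ft_force'],s['time']);c=snap('wrist','w2')
```

```text
[ 0.47138112 -0.25825673  0.21852418] [ 0.61353144 -0.2395463  -5.87868118] 4.7
```

View pics/w2.png

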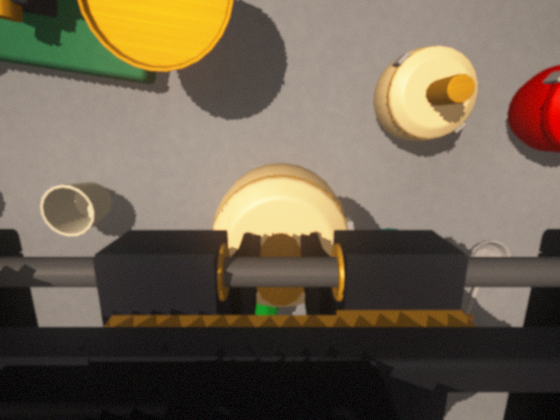

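Call:
{"name": "drive_tool", "arguments": {"moves": "0.003 0.015 0.01 0 1;0.008 0.035 0.006 0 1;0.012 0.05 0 0 1;0.012 0.05 0 0 1;0.012 0.05 0 0 1;0.012 0.05 0 0 1;0.012 0.05 0 0 1;0.012 0.05 0 0 1;0.0075 0.0375 0 0 1;0.004 0.018 0 0 1;0.001 0.008 0 0 1;0 0 0 0 1;0 0 0 0 1;0 0 0 0 1"}}

```text
time: 6.5
ee_pos: [0.5675, 0.1538, 0.2356]
eef_rot: [0.7, 0.1, -0.7, 0.101]
ft_force: [0.3, 0.5, -5.2]
width: 0.0215
```

Run:
```python
from h import *
s=r.read_state();print(s['ee_pos'],s['ft_force'],s['time']);c=snap('side','s3');c=snap('top','t3')
a=load('side3') if 0 else load('s3')['color'][120:300,150:400];a=cv2.resize(a,(800,576),interpolation=cv2.INTER_CUBIC)
cv2.imwrite('pics/s3c.png',a[:,:,::-1])
```

```text
[0.56745534 0.15381895 0.23564258] [ 0.32952909  0.48241944 -5.22132037] 6.5
```

View pics/s3c.png

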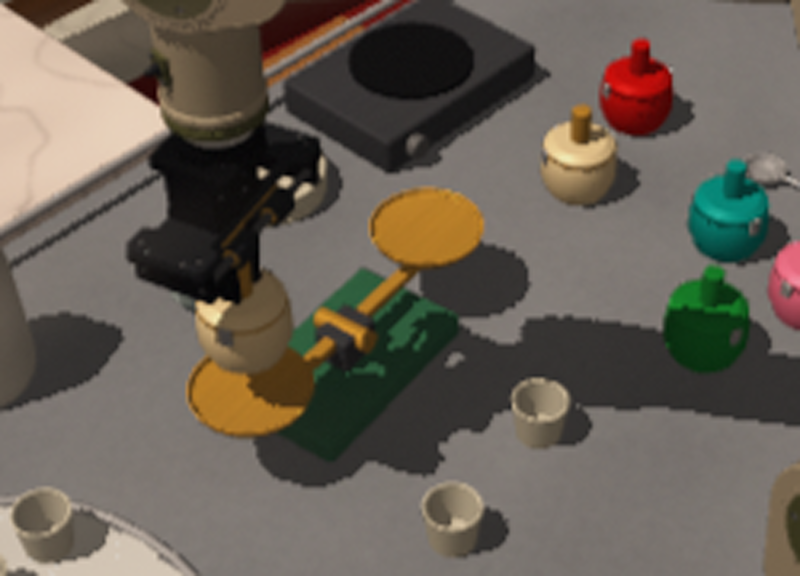

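Call:
{"name": "drive_tool", "arguments": {"moves": "0 0.001 -0.01 0 1;0 0 -0.015 0 1;0 0 -0.01 0 1;0 0 -0.005 0 1;0 0 -0.003 0 1;0 0 -0.002 0 1;0 0 0 0 1"}}

```text
time: 7.48
ee_pos: [0.5674, 0.1561, 0.1907]
eef_rot: [0.7, 0.101, -0.7, 0.101]
ft_force: [0.5, 0.6, -6.1]
width: 0.0212
```

Call:
{"name": "drive_tool", "arguments": {"moves": "0 0 -0.002 0 1;0 0 -0.001 0 1;0 0 -0.001 0 1;0 0 -0.001 0 1"}}

```text
time: 7.98
ee_pos: [0.5673, 0.156, 0.1855]
eef_rot: [0.7, 0.101, -0.7, 0.101]
ft_force: [0.6, -0.2, -5.1]
width: 0.0211
```

Call:
{"name": "drive_tool", "arguments": {"moves": "0 0 -0.001 0 1;0 0 -0.001 0 1;0 0 -0.001 0 1;0 0 -0.001 0 1"}}

```text
time: 8.48
ee_pos: [0.5673, 0.156, 0.1815]
eef_rot: [0.7, 0.101, -0.7, 0.101]
ft_force: [-0.6, -0.5, -6.4]
width: 0.0212
```

Call:
{"name": "drive_tool", "arguments": {"moves": "0 0 -0.001 0 1;0 0 -0.001 0 1;0 0 -0.0015 0 1;0 0 -0.0015 0 1;0 0 -0.0015 0 1;0 0 -0.0015 0 1;0 0 -0.0015 0 1;0 0 -0.0015 0 1;0 0 -0.0015 0 1;0 0 -0.0015 0 1;0 0 -0.0015 0 1;0 0 -0.001 0 1;0 0 -0.001 0 1;0 0 -0.001 0 1;0 0 0 0 1"}}

```text
time: 10.35
ee_pos: [0.5672, 0.156, 0.1629]
eef_rot: [-0.7, -0.101, 0.7, -0.101]
ft_force: [-0.3, 0.3, -6.8]
width: 0.021
```

Call:
{"name": "drive_tool", "arguments": {"moves": "0 0 -0.0005 0 1;0 0 -0.0005 0 1;0 0 0 0 1"}}

```text
time: 10.72
ee_pos: [0.5673, 0.156, 0.162]
eef_rot: [-0.7, -0.101, 0.7, -0.101]
ft_force: [-0.4, 0.1, -6.2]
width: 0.0213
```

Call:
{"name": "drive_tool", "arguments": {"moves": "0 0 -0.0005 0 1;0 0 -0.0005 0 1;0 0 0 0 1"}}

```text
time: 11.1
ee_pos: [0.5673, 0.156, 0.161]
eef_rot: [-0.7, -0.101, 0.7, -0.101]
ft_force: [-0.4, -0.5, -6.4]
width: 0.0215
```

Call:
{"name": "drive_tool", "arguments": {"moves": "0 0 -0.0005 0 1;0 0 -0.0005 0 1;0 0 0 0 1"}}

```text
time: 11.48
ee_pos: [0.5673, 0.156, 0.16]
eef_rot: [-0.7, -0.101, 0.7, -0.101]
ft_force: [0.1, -0.1, -7.1]
width: 0.0211
```

Call:
{"name": "drive_tool", "arguments": {"moves": "0 0 -0.0005 0 1;0 0 -0.0005 0 1;0 0 0 0 1"}}

```text
time: 11.85
ee_pos: [0.5674, 0.156, 0.1591]
eef_rot: [0.7, 0.101, -0.7, 0.101]
ft_force: [0.2, -0.4, -6.0]
width: 0.0211
```

Call:
{"name": "drive_tool", "arguments": {"moves": "0 0 -0.0005 0 1;0 0 -0.0003 0 1;0 0 0 0 1"}}

```text
time: 12.22
ee_pos: [0.5674, 0.156, 0.1584]
eef_rot: [0.7, 0.101, -0.7, 0.101]
ft_force: [0.7, -0.6, -4.1]
width: 0.0214
```

Call:
{"name": "drive_tool", "arguments": {"moves": "0 0 -0.0004 0 1;0 0 -0.0004 0 1;0 0 0 0 1"}}

```text
time: 12.6
ee_pos: [0.5675, 0.1561, 0.1577]
eef_rot: [0.7, 0.101, -0.7, 0.101]
ft_force: [0.4, -0.6, -2.7]
width: 0.0213
```

Call:
{"name": "drive_tool", "arguments": {"moves": "0 0 -0.0003 0 1;0 0 -0.0003 0 1;0 0 0 0 1"}}

```text
time: 12.98
ee_pos: [0.5674, 0.156, 0.157]
eef_rot: [0.7, 0.101, -0.7, 0.101]
ft_force: [0.5, -0.9, -0.5]
width: 0.0212
```

Call:
{"name": "drive_tool", "arguments": {"moves": "0 0 -0.0002 0 1;0 0 0 0 1"}}

```text
time: 13.22
ee_pos: [0.5674, 0.1561, 0.1568]
eef_rot: [0.7, 0.101, -0.7, 0.101]
ft_force: [-0.4, -0.6, 0.1]
width: 0.0213
```

Call:
{"name": "drive_tool", "arguments": {"moves": "0 0 0 0 1"}}

```text
time: 13.35
ee_pos: [0.5674, 0.156, 0.1568]
eef_rot: [0.7, 0.101, -0.7, 0.101]
ft_force: [-0.1, 0.7, -0.6]
width: 0.0212
```

Call:
{"name": "drive_tool", "arguments": {"moves": "0 0 0 0 1"}}

```text
time: 13.48
ee_pos: [0.5673, 0.1561, 0.1567]
eef_rot: [0.7, 0.101, -0.7, 0.101]
ft_force: [-0.4, -0.6, 1.2]
width: 0.0212
```

Call:
{"name": "drive_tool", "arguments": {"moves": "0 0 0 0 0.7;0 0 0 0 0.6;0 0 0 0 0.4;0 0 0 0 0.3;0 0 0 0 0.3;0 0 0.01 0 0.3;0 0 0.03 0 0.3;0 0 0.04 0 0.3;0 0 0.02 0 0.3"}}

```text
time: 14.6
ee_pos: [0.5679, 0.1565, 0.2598]
eef_rot: [0.701, 0.101, -0.699, 0.101]
ft_force: [-0.3, -0.6, -0.7]
width: 0.0604
```

Run:
```python
from h import *
s=r.read_state();print(s['ee_pos'],s['ft_force'],s['time']);c=snap('side','s4')
a=load('s4')['color'][120:300,150:400];a=cv2.resize(a,(800,576),interpolation=cv2.INTER_CUBIC)
cv2.imwrite('pics/s4c.png',a[:,:,::-1])
```

```text
[0.56792828 0.15647127 0.25978599] [-0.27965528 -0.59237249 -0.69994446] 14.6
```

View pics/s4c.png

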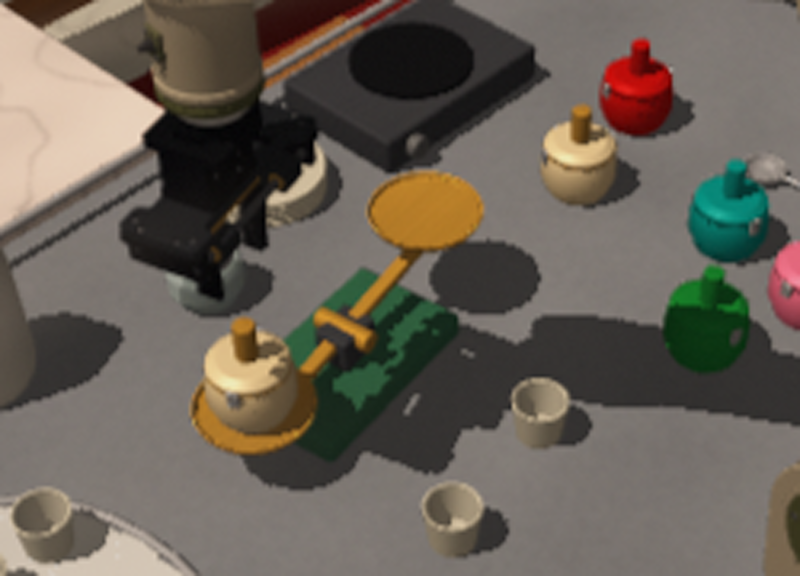

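First pot stands on the lowered left pan (crop 250,370). Now the far cream pot.

Call:
{"name": "drive_tool", "arguments": {"moves": "0.002 -0.02 0 0 0.3;0.003 -0.045 0 0 0.3;0.003 -0.055 0 0 0.3;0.003 -0.055 0 0 0.3;0.003 -0.055 0 0 0.3;0.003 -0.055 0 0 0.3;0.003 -0.055 0 0 0.3;0.003 -0.055 0 0 0.3;0.003 -0.055 0 0 0.3;0.003 -0.04 0 0 0.3;0.003 -0.02 0 0 0.3;0 -0.01 0 0 0.3;0 0 0 0 0.3;0 0 0 0 0.3"}}

```text
time: 16.4
ee_pos: [0.5997, -0.3626, 0.257]
eef_rot: [0.7, 0.102, -0.7, 0.102]
ft_force: [0.2, -0.5, 0.6]
width: 0.0609
```

Run:
```python
from h import *
s=r.read_state();c=snap('wrist','w5');print(s['ee_pos'],proj(c,[.6003,-.3637,.11]))
im=c['color'];u,v=map(int,proj(c,[.6003,-.3637,.11]))
cv2.imwrite('pics/w5c.png',cv2.resize(im[v-40:v+40,u-40:u+40],(400,400),interpolation=cv2.INTER_CUBIC)[:,:,::-1]);print(u,v)
```

```text
[ 0.59968761 -0.36258263  0.25697848] (np.float64(281.4895524360918), np.float64(196.69616136800357))
281 196
```

View pics/w5c.png

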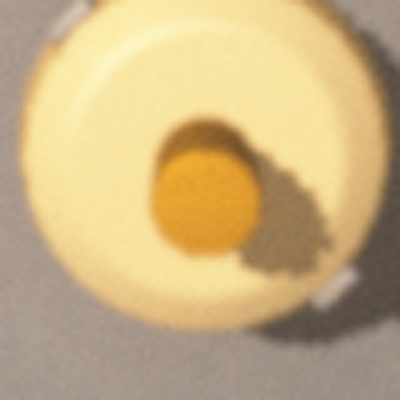

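Call:
{"name": "drive_tool", "arguments": {"moves": "0.0005 -0.0015 -0.02 0 0.3;0 0 -0.03 0 0.3;0 0 -0.035 0 0.3;0 0 -0.035 0 0.3;0 0 -0.02 0 0.3;0 0 -0.015 0 0.3;0 0 -0.01 0 0.3;0 0 -0.006 0 0.3;0 0 0 0 0.3;0 0 0 0 0.3"}}

```text
time: 17.7
ee_pos: [0.6002, -0.3657, 0.0865]
eef_rot: [0.7, 0.101, -0.7, 0.101]
ft_force: [0.4, 0.7, -0.6]
width: 0.0609
```

Call:
{"name": "drive_tool", "arguments": {"moves": "0 0.0015 0 0 0.3;0 0 0 0 0.6;0 0 0 0 0.8;0 0 0 0 1;0 0 0 0 1;0 0 0 0 1;0 0 0.004 0 1;0 0 0.01 0 1;0 0 0.025 0 1;0 0 0.03 0 1;0 0 0.03 0 1;0 0 0.03 0 1;0 0 0.025 0 1;0 0 0.01 0 1;0 0 0 0 1;0 0 0 0 1", "newtons": 30}}

```text
time: 19.7
ee_pos: [0.5993, -0.3638, 0.2482]
eef_rot: [-0.699, -0.101, 0.7, -0.101]
ft_force: [-0.2, 1.2, -3.4]
width: 0.0213
```

Call:
{"name": "drive_tool", "arguments": {"moves": "0 0.015 0 0 1;0.001 0.035 0 0 1;0.001 0.045 0 0 1;0.001 0.045 0 0 1;0.001 0.045 0 0 1;0.001 0.035 0 0 1;0.001 0.016 0 0 1;0 0.008 0 0 1;0 0 0 0 1;0 0 -0.01 0 1;0 0 -0.01 0 1;0 0 -0.008 0 1;0 0 -0.004 0 1;0 0 -0.003 0 1;0 0 0 0 1"}}

```text
time: 21.58
ee_pos: [0.6058, -0.1199, 0.2146]
eef_rot: [-0.7, -0.101, 0.7, -0.101]
ft_force: [-0.3, -0.2, -3.4]
width: 0.021
```

Run:
```python
from h import *
s=r.read_state();print(s['ee_pos'],s['ft_force'],s['time']);c=snap('side','s6')
a=load('s6')['color'][120:300,150:400];a=cv2.resize(a,(800,576),interpolation=cv2.INTER_CUBIC)
cv2.imwrite('pics/s6c.png',a[:,:,::-1])
```

```text
[ 0.60583396 -0.11993554  0.21461041] [-0.3011323  -0.15602451 -3.40178126] 21.575
```

View pics/s6c.png

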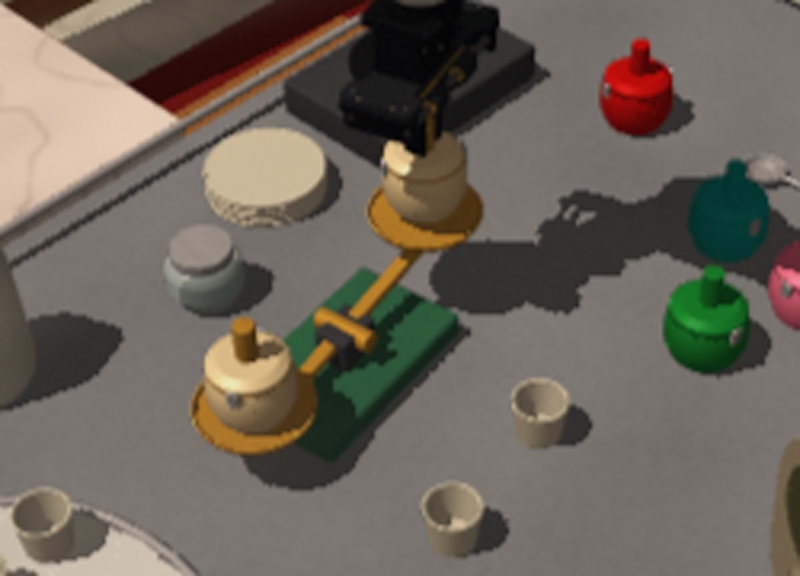

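Centred over the raised right pan. Descending slowly.

Call:
{"name": "drive_tool", "arguments": {"moves": "0 0 -0.002 0 1;0 0 -0.002 0 1;0 0 -0.002 0 1;0 0 -0.0015 0 1;0 0 -0.001 0 1;0 0 -0.001 0 1;0 0 -0.001 0 1;0 0 0 0 1"}}

```text
time: 22.62
ee_pos: [0.6058, -0.12, 0.2041]
eef_rot: [-0.7, -0.101, 0.7, -0.101]
ft_force: [-0.3, -0.7, -4.3]
width: 0.0214
```

Call:
{"name": "drive_tool", "arguments": {"moves": "0 0 -0.0005 0 1;0 0 -0.0005 0 1;0 0 0 0 1"}}

```text
time: 23.0
ee_pos: [0.6058, -0.12, 0.2031]
eef_rot: [-0.7, -0.101, 0.7, -0.101]
ft_force: [0.4, -0.1, -2.9]
width: 0.021
```

Call:
{"name": "drive_tool", "arguments": {"moves": "0 0 -0.0005 0 1;0 0 -0.0005 0 1;0 0 0 0 1"}}

```text
time: 23.38
ee_pos: [0.6058, -0.12, 0.2021]
eef_rot: [-0.7, -0.101, 0.7, -0.101]
ft_force: [0.1, -0.2, -3.6]
width: 0.0213
```

Call:
{"name": "drive_tool", "arguments": {"moves": "0 0 -0.0003 0 1;0 0 -0.0003 0 1;0 0 0 0 1"}}

```text
time: 23.75
ee_pos: [0.6058, -0.12, 0.2015]
eef_rot: [-0.7, -0.101, 0.7, -0.101]
ft_force: [-0.2, 0.4, -3.0]
width: 0.0213
```

Call:
{"name": "drive_tool", "arguments": {"moves": "0 0 -0.0003 0 1;0 0 -0.0003 0 1;0 0 0 0 1"}}

```text
time: 24.12
ee_pos: [0.6058, -0.12, 0.201]
eef_rot: [0.7, 0.101, -0.7, 0.101]
ft_force: [0.4, 1.1, -3.2]
width: 0.0211
```

Call:
{"name": "drive_tool", "arguments": {"moves": "0 0 -0.0003 0 1;0 0 -0.0003 0 1;0 0 0 0 1"}}

```text
time: 24.5
ee_pos: [0.6059, -0.1199, 0.2005]
eef_rot: [0.7, 0.101, -0.7, 0.101]
ft_force: [-0.6, -0.2, -2.0]
width: 0.0216
```

Call:
{"name": "drive_tool", "arguments": {"moves": "0 0 -0.0002 0 1;0 0 0 0 1"}}

```text
time: 24.75
ee_pos: [0.6059, -0.12, 0.2003]
eef_rot: [0.7, 0.101, -0.7, 0.101]
ft_force: [-0.2, -0.1, -1.7]
width: 0.0214
```

Call:
{"name": "drive_tool", "arguments": {"moves": "0 0 -0.0003 0 1;0 0 0 0 1"}}

```text
time: 25.0
ee_pos: [0.6059, -0.12, 0.2]
eef_rot: [0.7, 0.101, -0.7, 0.101]
ft_force: [-0.4, -0.6, -0.9]
width: 0.0209
```

Call:
{"name": "drive_tool", "arguments": {"moves": "0 0 -0.0003 0 1;0 0 0 0 1"}}

```text
time: 25.25
ee_pos: [0.6059, -0.12, 0.1997]
eef_rot: [0.7, 0.101, -0.7, 0.101]
ft_force: [-0.5, -0.0, -0.8]
width: 0.0211
```

Call:
{"name": "drive_tool", "arguments": {"moves": "0 0 0 0 1"}}

```text
time: 25.38
ee_pos: [0.6059, -0.12, 0.1997]
eef_rot: [0.7, 0.101, -0.7, 0.101]
ft_force: [-0.5, 0.3, 0.5]
width: 0.021
```

Call:
{"name": "drive_tool", "arguments": {"moves": "0 0 -0.0002 0 1;0 0 0 0 1"}}

```text
time: 25.62
ee_pos: [0.6059, -0.12, 0.1995]
eef_rot: [0.7, 0.101, -0.7, 0.101]
ft_force: [-0.5, 0.0, -0.4]
width: 0.0215
```

Call:
{"name": "drive_tool", "arguments": {"moves": "0 0 0 0 1"}}

```text
time: 25.75
ee_pos: [0.6059, -0.12, 0.1994]
eef_rot: [0.7, 0.101, -0.7, 0.101]
ft_force: [-0.3, 0.3, 0.6]
width: 0.0212
```

Call:
{"name": "drive_tool", "arguments": {"moves": "0 0 0 0 1"}}

```text
time: 25.88
ee_pos: [0.6059, -0.12, 0.1995]
eef_rot: [0.7, 0.101, -0.7, 0.101]
ft_force: [0.3, 0.0, 0.4]
width: 0.0213
```

Run:
```python
from h import *
c=snap('side','s7')
a=load('s7')['color'][120:300,150:400];a=cv2.resize(a,(800,576),interpolation=cv2.INTER_CUBIC)
cv2.imwrite('pics/s7c.png',a[:,:,::-1])
```

```text
(no output)
```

View pics/s7c.png

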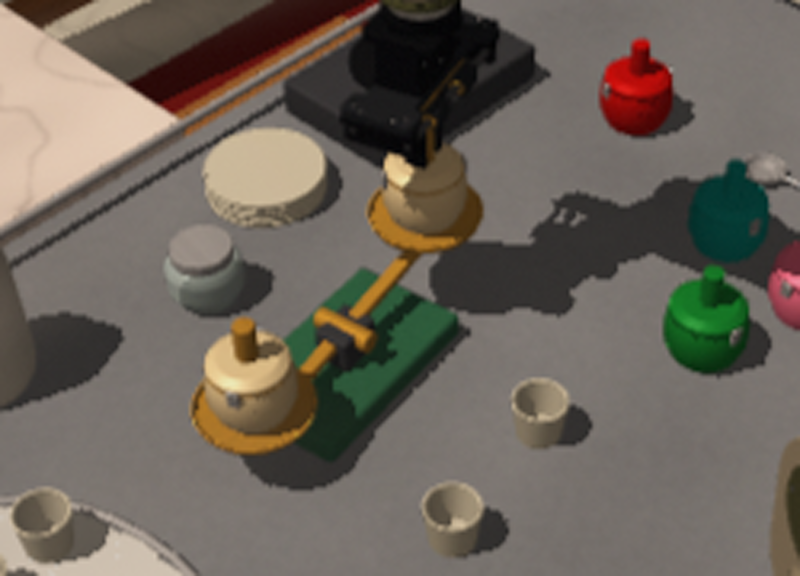

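Force is about 0 at the raised pan and the beam hasn't moved, so the right pot is lighter. Releasing it.

Call:
{"name": "drive_tool", "arguments": {"moves": "0 0 0 0 0.7;0 0 0 0 0.6;0 0 0 0 0.4;0 0 0 0 0.3;0 0 0 0 0.3;0 0 0.01 0 0.3;0 0 0.03 0 0.3;0 0 0.03 0 0.3;0 0 0.01 0 0.3;0 0 0 0 0.3"}}

```text
time: 27.18
ee_pos: [0.606, -0.12, 0.2796]
eef_rot: [0.7, 0.101, -0.7, 0.101]
ft_force: [0.6, 0.3, -0.4]
width: 0.0607
```

Run:
```python
from h import *
s=r.read_state();print(s['ee_pos'],s['ft_force'],s['time']);c=snap('side','s8')
a=load('s8')['color'][120:300,150:400];a=cv2.resize(a,(800,576),interpolation=cv2.INTER_CUBIC)
cv2.imwrite('pics/s8c.png',a[:,:,::-1])
```

```text
[ 0.60598502 -0.11998331  0.27960899] [ 0.58865117  0.31018204 -0.38624087] 27.175
```

View pics/s8c.png

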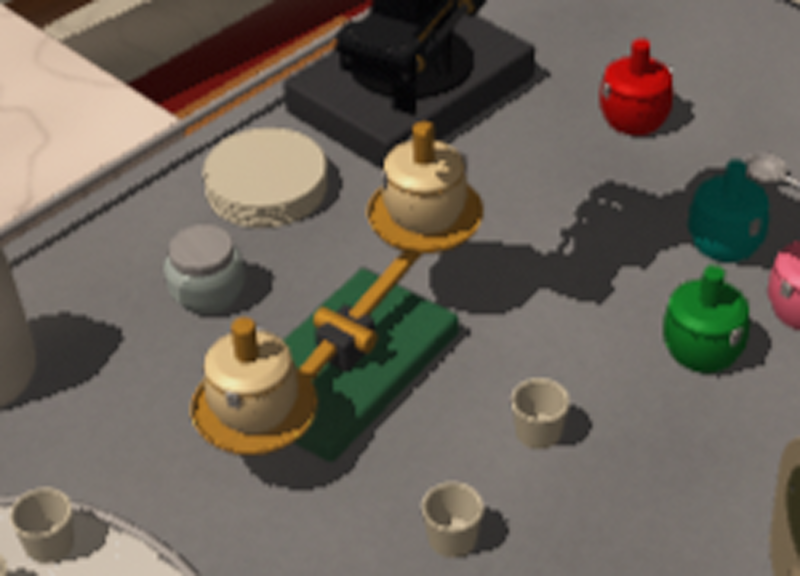

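Call:
{"name": "drive_tool", "arguments": {"moves": "-0.002 0.015 0 0 0.3;-0.005 0.035 0 0 0.3;-0.007 0.05 0 0 0.3;-0.007 0.05 0 0 0.3;-0.007 0.05 0 0 0.3;-0.006 0.045 0 0 0.3;-0.003 0.021 0 0 0.3;-0.0015 0.01 0 0 0.3;0 0 -0.02 0 0.3;0 0 -0.03 0 0.3;0 0 -0.015 0 0.3;0 0 0 0 0.3;0 0 0 0 0.3"}}

```text
time: 28.85
ee_pos: [0.5678, 0.1561, 0.2154]
eef_rot: [0.7, 0.101, -0.699, 0.101]
ft_force: [0.3, -0.2, 0.3]
width: 0.061
```

Call:
{"name": "drive_tool", "arguments": {"moves": "0 0 -0.015 0 0.3;0 0 -0.02 0 0.3;0 0 -0.015 0 0.3;0 0 -0.006 0 0.3;0 0 -0.002 0 0.3;0 0 0 0 0.5;0 0 0 0 0.65;0 0 0 0 0.8;0 0 0 0 1;0 0 0 0 1;0 0 0 0 1", "newtons": 30}}

```text
time: 30.22
ee_pos: [0.5674, 0.156, 0.1564]
eef_rot: [0.7, 0.101, -0.7, 0.101]
ft_force: [-0.7, -1.0, 0.6]
width: 0.0213
```

Call:
{"name": "drive_tool", "arguments": {"moves": "0 0 0.0004 0 1;0 0 0.0005 0 1;0 0 0.0006 0 1;0 0 0.0008 0 1;0 0 0.001 0 1;0 0 0.001 0 1;0 0 0.001 0 1;0 0 0.001 0 1;0 0 0.001 0 1;0 0 0.001 0 1;0 0 0.001 0 1;0 0 0.001 0 1;0 0 0.001 0 1"}}

```text
time: 31.85
ee_pos: [0.5673, 0.156, 0.1677]
eef_rot: [0.7, 0.101, -0.7, 0.101]
ft_force: [-0.5, 1.9, -2.8]
width: 0.021
```

Run:
```python
from h import *
c=snap('side','s9')
a=load('s9')['color'][120:300,150:400];a=cv2.resize(a,(800,576),interpolation=cv2.INTER_CUBIC)
cv2.imwrite('pics/s9c.png',a[:,:,::-1])
```

```text
(no output)
```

View pics/s9c.png

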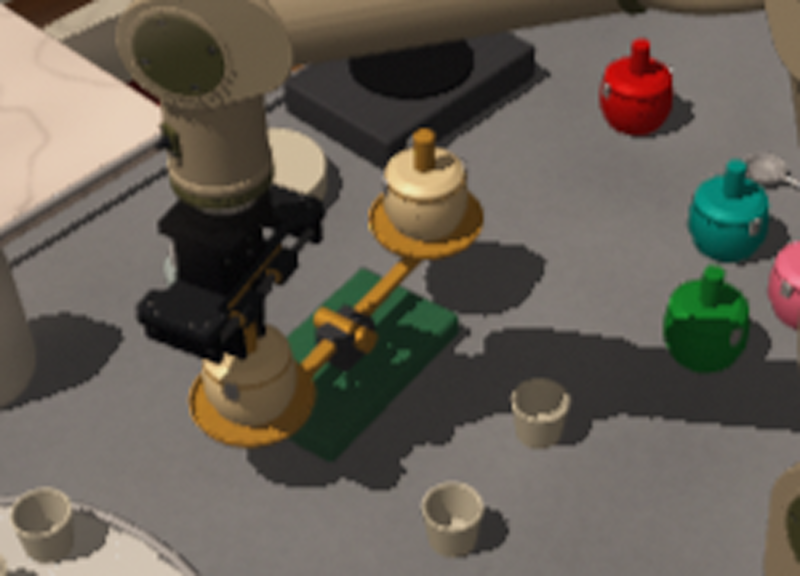

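Call:
{"name": "drive_tool", "arguments": {"moves": "0 0 0.001 0 1;0 0 0.001 0 1;0 0 0.001 0 1;0 0 0.001 0 1;0 0 0.001 0 1;0 0 0.001 0 1;0 0 0.001 0 1;0 0 0.001 0 1;0 0 0.001 0 1;0 0 0.001 0 1;0 0 0.001 0 1;0 0 0.001 0 1;0 0 0.001 0 1;0 0 0.001 0 1;0 0 0.001 0 1;0 0 0.001 0 1;0 0 0.001 0 1;0 0 0.001 0 1;0 0 0.001 0 1;0 0 0.001 0 1"}}

```text
time: 34.4
ee_pos: [0.5674, 0.1559, 0.1877]
eef_rot: [0.7, 0.101, -0.7, 0.101]
ft_force: [0.1, 1.2, -1.7]
width: 0.0211
```

Call:
{"name": "drive_tool", "arguments": {"moves": "0 0 0.001 0 1;0 0 0.001 0 1;0 0 0.001 0 1;0 0 0.001 0 1;0 0 0.0008 0 1;0 0 0.0008 0 1"}}

```text
time: 35.15
ee_pos: [0.5674, 0.1558, 0.1933]
eef_rot: [0.7, 0.101, -0.7, 0.101]
ft_force: [0.3, 0.8, -1.9]
width: 0.0213
```

Call:
{"name": "drive_tool", "arguments": {"moves": "0 0 0.0007 0 1;0 0 0.0007 0 1;0 0 0.0006 0 1;0 0 0.0006 0 1"}}

```text
time: 35.65
ee_pos: [0.5673, 0.1559, 0.1959]
eef_rot: [-0.7, -0.101, 0.7, -0.101]
ft_force: [0.6, -0.7, -1.6]
width: 0.0214
```

Call:
{"name": "drive_tool", "arguments": {"moves": "0 0 0.0006 0 1;0 0 0.0006 0 1;0 0 0.0006 0 1;0 0 0.0006 0 1;0 0 0.0006 0 1"}}

```text
time: 36.28
ee_pos: [0.5673, 0.1559, 0.1989]
eef_rot: [0.7, 0.101, -0.7, 0.101]
ft_force: [0.1, -1.3, -2.4]
width: 0.0209
```

Call:
{"name": "drive_tool", "arguments": {"moves": "0 0 0.0006 0 1;0 0 0.0006 0 1;0 0 0.0006 0 1;0 0 0.0006 0 1;0 0 0.0006 0 1;0 0 0.0006 0 1"}}

```text
time: 37.02
ee_pos: [0.5671, 0.1562, 0.2023]
eef_rot: [-0.7, -0.101, 0.7, -0.101]
ft_force: [-0.6, -0.1, -6.6]
width: 0.0209
```

Call:
{"name": "drive_tool", "arguments": {"moves": "0 0 0.001 0 1;0 0 0.001 0 1;0 0 0.001 0 1;0 0 0.0015 0 1"}}

```text
time: 37.52
ee_pos: [0.5673, 0.156, 0.2071]
eef_rot: [0.7, 0.101, -0.7, 0.101]
ft_force: [-0.1, 0.2, -6.3]
width: 0.0209
```

Run:
```python
from h import *
c=snap('side','s10')
a=load('s10')['color'][120:300,150:400];a=cv2.resize(a,(800,576),interpolation=cv2.INTER_CUBIC)
cv2.imwrite('pics/s10c.png',a[:,:,::-1])
```

View pics/s10c.png

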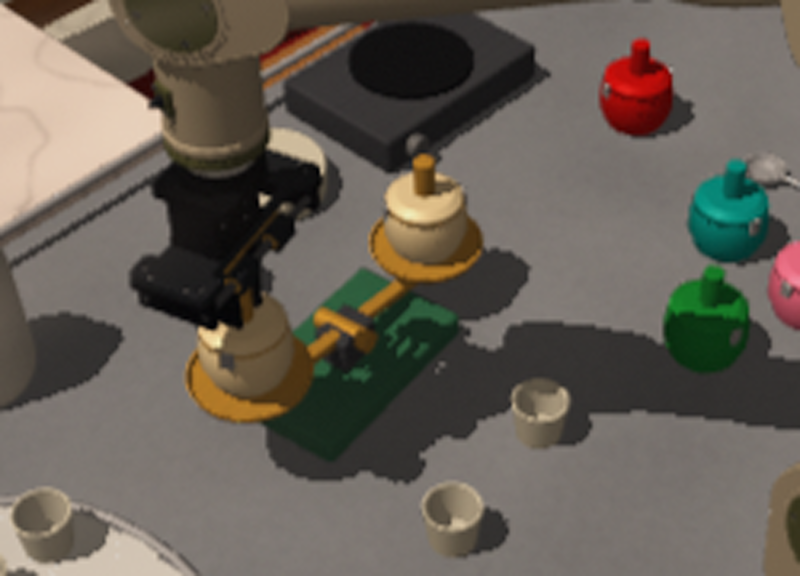

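Call:
{"name": "drive_tool", "arguments": {"moves": "0 0 0.005 0 1;0 0 0.015 0 1;0 0 0.02 0 1;-0.004 0.013 0.008 0 1;-0.01 0.03 0 0 1;-0.014 0.045 0 0 1;-0.014 0.045 0 0 1;-0.012 0.04 0 0 1;-0.01 0.033 0 0 1;-0.005 0.017 0 0 1;-0.0026 0.0086 0 0 1;0 0 0 0 1;0 0 0 0 1;0 0 -0.02 0 1;0 0 -0.03 0 1;0 0 -0.03 0 1;0 0 -0.02 0 1;0 0 -0.01 0 1;0 0 0 0 1;0 0 0 0 1"}}

```text
time: 40.08
ee_pos: [0.4961, 0.3882, 0.1461]
eef_rot: [0.7, 0.101, -0.699, 0.101]
ft_force: [0.0, 0.1, -5.8]
width: 0.0211
```

Run:
```python
from h import *
print(r.read_state()['ee_pos'])
c=snap('side','s11');t=snap('top','t11')
a=cv2.resize(c['color'][240:370,100:250],(400,347),interpolation=cv2.INTER_CUBIC)
b=cv2.resize(t['color'][130:260,80:230],(400,347),interpolation=cv2.INTER_CUBIC)
cv2.imwrite('pics/s11c.png',np.hstack([a,b])[:,:,::-1])
```

```text
[0.49611911 0.38815448 0.14607741]
```

View pics/s11c.png

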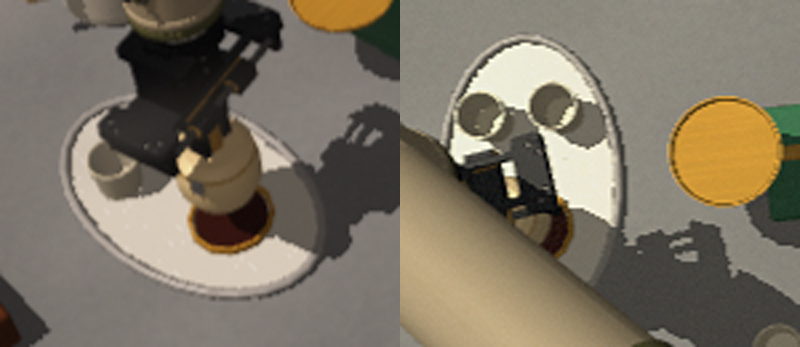

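Call:
{"name": "drive_tool", "arguments": {"moves": "0 0 -0.01 0 1;0 0 -0.012 0 1;0 0 -0.008 0 1;0 0 -0.005 0 1;0 0 -0.004 0 1;0 0 -0.002 0 1;0 0 0 0 1;0 0 0 0 1"}}

```text
time: 41.18
ee_pos: [0.4958, 0.3877, 0.1043]
eef_rot: [0.7, 0.101, -0.7, 0.101]
ft_force: [-0.4, 0.3, -6.7]
width: 0.0215
```

Run:
```python
from h import *
print(r.read_state()['ee_pos'])
c=snap('side','s12')
cv2.imwrite('pics/s12c.png',cv2.resize(c['color'][270:350,140:240],(750,600),interpolation=cv2.INTER_CUBIC)[:,:,::-1])
```

```text
[0.49582787 0.38772627 0.1042606 ]
```

View pics/s12c.png

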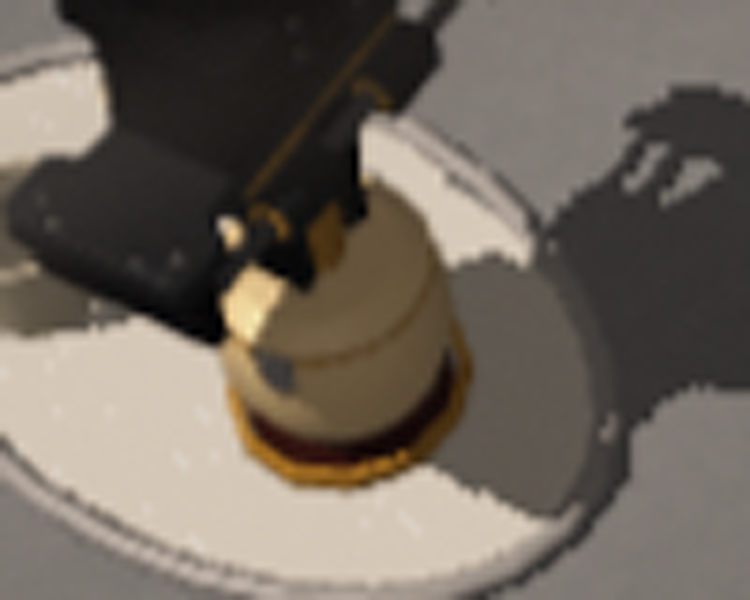

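Call:
{"name": "drive_tool", "arguments": {"moves": "0 0 -0.0015 0 1;0 0 -0.0015 0 1;0 0 -0.0015 0 1;0 0 -0.0015 0 1;0 0 -0.0015 0 1;0 0 -0.001 0 1;0 0 -0.001 0 1;0 0 0 0 1"}}

```text
time: 42.22
ee_pos: [0.4957, 0.3876, 0.0944]
eef_rot: [-0.7, -0.101, 0.7, -0.101]
ft_force: [-0.1, -0.3, -6.1]
width: 0.0209
```

Call:
{"name": "drive_tool", "arguments": {"moves": "0 0 -0.0005 0 1;0 0 -0.0005 0 1;0 0 0 0 1"}}

```text
time: 42.6
ee_pos: [0.4957, 0.3876, 0.0934]
eef_rot: [-0.7, -0.101, 0.7, -0.101]
ft_force: [-0.1, -0.3, -6.8]
width: 0.0211
```

Call:
{"name": "drive_tool", "arguments": {"moves": "0 0 -0.0005 0 1;0 0 -0.0003 0 1;0 0 0 0 1"}}

```text
time: 42.98
ee_pos: [0.4958, 0.3877, 0.0928]
eef_rot: [0.7, 0.101, -0.7, 0.101]
ft_force: [-0.0, 0.9, -5.5]
width: 0.0214
```

Call:
{"name": "drive_tool", "arguments": {"moves": "0 0 -0.0004 0 1;0 0 -0.0004 0 1;0 0 0 0 1"}}

```text
time: 43.35
ee_pos: [0.4958, 0.3877, 0.092]
eef_rot: [0.7, 0.101, -0.7, 0.101]
ft_force: [-0.4, -0.3, -2.8]
width: 0.0215
```

Call:
{"name": "drive_tool", "arguments": {"moves": "0 0 -0.0003 0 1;0 0 -0.0003 0 1;0 0 0 0 1"}}

```text
time: 43.72
ee_pos: [0.4958, 0.3877, 0.0914]
eef_rot: [0.7, 0.101, -0.7, 0.101]
ft_force: [1.3, -0.3, -1.7]
width: 0.0213
```

Call:
{"name": "drive_tool", "arguments": {"moves": "0 0 -0.0002 0 1;0 0 -0.0002 0 1;0 0 0 0 1"}}

```text
time: 44.1
ee_pos: [0.4958, 0.3877, 0.091]
eef_rot: [0.7, 0.101, -0.7, 0.101]
ft_force: [-0.3, -0.4, -1.0]
width: 0.0209
```

Call:
{"name": "drive_tool", "arguments": {"moves": "0 0 -0.0003 0 1;0 0 0 0 1"}}

```text
time: 44.35
ee_pos: [0.4958, 0.3877, 0.0907]
eef_rot: [0.7, 0.101, -0.7, 0.101]
ft_force: [0.4, -0.9, 0.7]
width: 0.0215
```

Call:
{"name": "drive_tool", "arguments": {"moves": "0 0 0 0 1"}}

```text
time: 44.48
ee_pos: [0.4958, 0.3877, 0.0907]
eef_rot: [0.7, 0.101, -0.7, 0.101]
ft_force: [-0.8, -1.3, 0.1]
width: 0.0214
```

Call:
{"name": "drive_tool", "arguments": {"moves": "0 0 0 0 1"}}

```text
time: 44.6
ee_pos: [0.4958, 0.3877, 0.0906]
eef_rot: [0.7, 0.101, -0.7, 0.101]
ft_force: [-0.2, -0.6, 0.0]
width: 0.0214
```

Call:
{"name": "drive_tool", "arguments": {"moves": "0 0 0 0 0.7;0 0 0 0 0.6;0 0 0 0 0.4;0 0 0 0 0.3;0 0 0 0 0.3;0 0 0.01 0 0.3;0 0 0.03 0 0.3;0 0 0.04 0 0.3;0 0 0.04 0 0.3;-0.02 -0.03 0.02 0 0.3;-0.03 -0.04 0 0 0.3;-0.02 -0.03 0 0 0.3;0 0 0 0 0.3;0 0 0 0 0.3"}}

```text
time: 46.35
ee_pos: [0.4261, 0.2881, 0.2313]
eef_rot: [0.7, 0.101, -0.699, 0.101]
ft_force: [-0.0, 0.8, -0.2]
width: 0.061
```

Run:
```python
from h import *
print(r.read_state()['ee_pos'],r.read_state()['time'])
c=snap('side','s13');t=snap('top','t13')
a=cv2.resize(c['color'][140:380,90:390],(500,400),interpolation=cv2.INTER_CUBIC)
b=cv2.resize(t['color'][140:260,80:170],(300,400),interpolation=cv2.INTER_CUBIC)
cv2.imwrite('pics/s13c.png',np.hstack([a,b])[:,:,::-1])
```

```text
[0.4261126  0.28812427 0.23134018] 46.35
```

View pics/s13c.png

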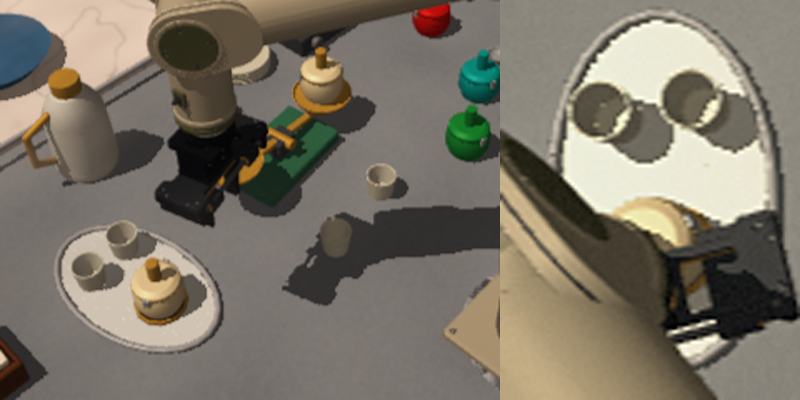

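View pics/s13.png

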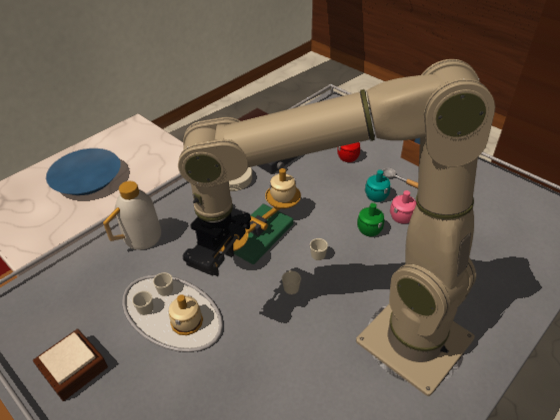

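Side view: the heavier pot stands upright in the ring at (183,315), the lighter pot on the right pan at (283,187), and the arm is clear of everything. Handing in.

```bash
python3 -c "
from bench import ticket
print(ticket.close_job())"
```

```text
the job is handed in; nothing more can be done
None
```

The heavier cream pot now stands upright inside the brass ring on the tray. The lighter one stands on the right pan. I handed the job in at about 46 s of the 72 s allowed.

- **First pot:** I rode the near cream pot down on the left pan to its stop and let go when the wrist force read about 0 N.
- **Weighing:** The raised right pan carried the whole of the far cream pot and the beam did not move. That makes the near pot the heavier. The force in the hand agreed, at about 6.3 N against about 3.7 N.
- **Moving the heavier pot:** I rode it slowly up with its pan until the beam reached its other stop and the hand carried the full weight. I then lowered it onto the felt and released it at about 0 N.
- **Last checks:** The final side view shows both pots upright and the gripper touching nothing. The cups, sugar bowl and spoon were never touched, though the arm hid the sugar bowl in that view. The top view of the ring was partly blocked by the arm, so that placing was confirmed only from the side view and the release force.
- **Sensor noise:** Wrist force readings scattered by up to about 1 N. I judged each release on several readings in a row.

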